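# Stop the filter pump and pull the spent wound cartridge

### The job

Stop the filter pump: lift the red sprung guard on the switch box, flip the toggle beneath it over to its other side, towards the guard's hinge, and let the guard drop shut. Only then slide the spent brown wound cartridge straight up off its spindle and set it down gently, standing upright, on the free floor of the blue tray beside the black one. Leave the fresh white cartridge on its spindle, and the black cartridge and the bottle and jar where they stand.

Things in the scene. Friction and masses are not known exactly. Their poses are not given: they have to be found in the camera images.
- stand: Fixed grey filter stand; base 100 (x) x 250 (y) x 20 mm; origin under its centre. Upright spindles at y +80 and -80 mm in its frame, each on a 68 mm black seat disc, top 30 mm above the work surface. Midway between them a column 32 mm in diameter with a 42 mm gauge head, 137 mm high. Cartridges stand on the seats, hiding the spindles (3 mm radial play), their tops 155 mm up.
- spindle_a (a point): Tip centre of the spindle at y +80 mm of the stand. Spindles are steel, 22 mm diameter, rise 100 mm above the seats (tips 130 mm above the work surface).
- spindle_b (a point): Tip centre of the spindle at y -80 mm of the stand; z up.
- spent: String-wound filter cartridge: an upright tube of wound yarn, 58 mm outside diameter, 28 mm bore right through, 125 mm tall. Origin: centre of its underside; z runs up its bore. Brown: the spent one to be removed, 0.15 to 0.31 kg. It starts on either spindle.
- fresh: String-wound filter cartridge: an upright tube of wound yarn, 58 mm outside diameter, 28 mm bore right through, 125 mm tall. Origin: centre of its underside; z runs up its bore. White: the fresh one, starts on the other spindle and stays there.
- old: String-wound filter cartridge: an upright tube of wound yarn, 58 mm outside diameter, 28 mm bore right through, 125 mm tall. Origin: centre of its underside; z runs up its bore. Black: an older one already standing in the +x half of the blue tray (its centre 40 to 60 mm towards +x of the tray's centre); stays there.
- tray: Fixed open blue plastic tray, 210 (x) x 160 (y) x 40 mm high, walls 5 mm thick, floor 5 mm thick; origin under its centre, z up. It lies to the left or to the right of the robot's centre line, the switch box on the other side.
- box: Fixed grey pump switch box, 100 (x) x 90 (y) x 50 mm high; origin under its centre, its front is -x. The toggle and its red guard are on its top.
- guard_hinge (a point): Hinge axis of the red guard, fixed to the box at its x +52 mm, 12 mm above the work surface (behind the back face); it runs along the box's y. Shut, the guard's front wall's outer face is 48 mm in front (box -x) of the hinge, from 53 to 89 mm above the work surface; its top is 92 mm up, its back 5 mm behind the hinge.
- guard (a joint): Red guard angle about guard_hinge: 0 shut, 1.3 rad fully open; its front swings up and back towards box +x. A box-shaped cap open below, 44 mm wide in y, walls 3 mm, 40 g. A spring (0.04 N m shut, plus 0.05 N m per rad) shuts it from any angle when not held. Pushing the upper part of the front wall back and up opens it.
- guard_front (a point): Middle of the guard's front upper edge (outer face of its front wall, 1.5 mm below the top); moves with the guard.
- toggle (a joint): Toggle lever angle: about 0 (below 0.1) at the start, ON, leaning 0.4 rad to the front (box -x); 0.8 is OFF, leaning 0.4 rad to the back (box +x, towards the hinge); off counts above 0.6. It stays where left; about 2 N at the tip moves it. Hidden under the shut guard, which it never touches.
- toggle_tip (a point): Centre of the toggle's 8 mm ball end, 15 mm from its pivot; 6 mm thick stick. The pivot is on the box's centre line (y 0), 15 mm in front (box -x) of the guard's hinge, 52 mm above the work surface (box top is at 50).
- amber: Amber bottle with black cap, 56 mm diameter, 150 mm tall, standing just in front (-x side) of the stand; origin: centre of its underside. Leave it.
- jar: Clear jar with white cap, 56 mm diameter, 110 mm tall, standing just behind (+x side) the stand; origin: centre of its underside. Leave it.

How it is judged (in metres and radians):
On the way, in this order (a step that is already met when the one before it is completed fails the run):
1. the toggle is flipped off with the guard lifted (value of joint toggle above 0.6 rad and value of joint guard above 0.2 rad).
2. the guard has dropped shut over the off toggle (value of joint toggle above 0.6 rad and value of joint guard below 0.1 rad), for 0.1 s.
3. the spent cartridge has been slid up clear of the spindle tip, the pump still off and guarded (all of step 2 and z of spent in the frame of stand above 0.133 m).
At the end, for the whole second after the job is handed in: Toggle off (above 0.6), guard shut (below 0.1); spent cartridge at rest on the tray floor (within 5 mm), upright within 0.1 rad; fresh within 20 mm of its start, old cartridge, bottle and jar within 30 mm, all upright (0.15 rad) (all of step 2 and x of spent in the frame of tray between -0.1 and 0.1 m and y of spent in the frame of tray between -0.075 and 0.075 m and z of spent in the frame of tray below 0.01 m and angle between spent's own z axis and vertical below 0.1 rad and linear speed of spent below 0.02 m/s and distance of fresh from where it was at the start of the episode below 0.02 m and angle between each of fresh, old, amber, jar's own z axis and vertical below 0.15 rad and distance of each of old, amber, jar from where it was at the start of the episode below 0.03 m); the robot touches nothing.
It fails at once if the fresh cartridge is shifted or tipped (distance of fresh from where it was at the start of the episode above 0.025 m or angle between fresh's own z axis and vertical above 0.35 rad).
It fails at once if the black cartridge, bottle or jar is shifted or tipped (distance of any of old, amber, jar from where it was at the start of the episode above 0.035 m or angle between any of old, amber, jar's own z axis and vertical above 0.35 rad).
It fails at once if the spent cartridge is slid up before the pump is off (value of joint toggle below 0.5 rad and z of spent in the frame of stand above 0.06 m).
It fails at once if the spent cartridge is dropped from more than 25 mm above the tray's floor (horizontal distance between spent and stand above 0.13 m and z of spent in the frame of tray above 0.03 m and contact force between spent and the fingers below 0.05 N).
It also fails if it takes over 61 s, if anything falls off the work surface, if the arm or the gripper's body presses on something with over 40 N, if the wrist force passes 120 N, or if a joint passes its speed limit or range.

### The arm

A 6-joint arm with a two-finger parallel gripper is mounted at the origin on the work surface. World frame = base frame: x ahead of the robot, y to its left, z up, the work surface at z = 0. Lengths are in mm, angles in rad, forces in N, time in s.
With the tool pointing down it reaches from about 350 to 725 mm from the base axis. Payload 6 kg.
Tool frame: the origin (TCP) lies between the finger pads; the fingertips stand 17 mm ahead of it and the grasp point (between the pads) lies 2 mm behind it; z points along the fingers, y is the line along which they close (so a half turn about z gives the same grasp; the last joint's range is limited). The gripper opens to 85 mm and grips with 20 to 120 N. Pads are 22 mm wide; open, the fingers measure 114 mm over their backs; the gripper's body (76 mm by 85 mm) begins 54 mm behind the grasp point. The pads swing forward as they close: fully open they stand 13 mm farther back than shut.
Start: joints at [-0.899, 0.04, 0.085, 0, -1.615, -0.334], TCP at [198.856, -566.067, 248.261] pointing down, gripper open.
Joint ranges: [-2.56, 2.56], [-1.29, 2.01], [-1.08, 1.49], [-3.29, 1.98], [-2.81, -0.18], [-2.99, 2.99]. Speed limits (rad/s): [2.57, 2.57, 3.01, 3.14, 3.14, 3.14].

### API

Orientations are given as a rotation vector (axis times angle).
In Python, from bench import robot, grab_frame, job, find_in, cut_out, landmark_of gives the robot as it stands.
- The arm moves only by the tool drive_tool, never from a script. Its argument "plan" is a list of rows, each a list of 3 entries, a list of its own where there are three numbers: the shift along the tool's x, y, z in cm, then the turn about the tool's z in degrees, then the closure, from 0 (fully open) to 1 (shut). In form: [[[dx, dy, dz], spin, fingers], ...]. A call has 1 to 8 rows; each row shifts and turns the commanded pose from where the row before left it, along the tool's axes as they then stand; what a row does not reach is not made up. A row lasts 1/12 s, in which the tool goes at most 41.7 mm and 7.16 degrees, less where a joint would pass 70% of its speed; a pose out of reach is approached as far as the arm can. A call is refused whole if a number of a shift passes 4.17 or a number of a turn 7.16, either way. A call with a gripper value outside its range is refused whole. The fingers move at their own pace and stop on an object; the grip force is fixed at half the most. Time passes only in rows, so rows that do not move let the fingers close. It gives the time, the measured TCP pose, the force, the opening and the grip force at its end, in the units of the state.
- robot.observe(): the state, without advancing time (a new reading comes with each control period).
- grab_frame(name): name is "scene" or "top"; returns a dict with "image" (420x560x3 uint8, red, green, blue), "K" (3x3 intrinsics, pixels), "D" ([k1, k2, p1, p2, k3] as OpenCV has them; the pictures are not rectified), "R" (3x3) and "t" (3): a world point X has camera coordinates R X + t. Camera axes: x right, y down, z forward; pixel columns grow to the right and rows downward; lengths in mm; the calibration is good to about 2 mm. A picture is of the moment at which its call begins. There is no depth.
- job.close_job(): hands the job in; it is judged then, once.
Trained networks look in a picture, given as the dict that the camera call returned (one of the last four; its "shot" number tells which), for a name from the list of things; names that differ only in an ending like _2 or _b are one class to them, and where a whole thing is asked for, a point or a joint stands for the part that bears it (a point fixed in the world has none). Each returns a list of dicts, best first, with "conf" (0 to 1); they miss things now and then, are a little off and sometimes report something else, mostly with a low value. They report only what shows in the picture. A call takes as long as a camera call.
- find_in(picture, label): "location" ([column, row] in pixels, amid what is visible of it).
- cut_out(picture, label): "mask" (420x560 bool, what is visible of it) and "location" ([column, row] in pixels, amid what is visible of it).
- landmark_of(picture, label): "location" ([column, row] in pixels: a listed point, or the origin of a listed thing).
The state is a dict: "time_s": time; "joints": joint angles; "qd": joint speeds; "effort": joint torques, N m; "tcp_pos": TCP position; "tcp_rot": TCP orientation; "ft_force": force on the tool from outside, world axes, zero at the start; "torque": the same for the moment, N m; "grip_width": opening from 0.0 (shut) to 1.0 (fully open); "gripper_force": force on a finger pad.
Only numpy, scipy, OpenCV 4.12 (cv2) and the standard library are available. Lean on these libraries where they do the work, as an engineer would, in place of code of your own. Each camera call takes 0.05 s, during which the arm holds its last target. There are 200 camera calls.

## Working session

There is one attempt and no reset: what is moved stays moved. The work goes in short steps, Python scripts to look and compute and a tool call to move; the robot and the scene stay as the last step left them, time stands still between calls to the robot, and variables do not carry over. Pictures are saved under pics/ and viewed, at most 10 in all, crops included, and the job is handed in when it is done.

Besides the shell and the picture viewer there is one more tool, called after "Request:" by a JSON object that holds its "method" and its "body", one argument or row to a line. drive_tool: Moves the arm, as the interface text tells. Its arguments: {"type":"object","properties":{"plan":{"type":"array","items":{"type":"array"}}},"required":["plan"]}

```bash
mkdir -p pics; cat > h.py <<'E'
import numpy as np, cv2
from bench import robot, grab_frame, job, find_in, cut_out, landmark_of
def ray(f,px):
    u=cv2.undistortPoints(np.array([[px]],float),f["K"],np.array(f["D"],float)).ravel()
    R=np.array(f["R"]);t=np.array(f["t"]).ravel()
    return -R.T@t, R.T@np.array([u[0],u[1],1])
def atz(f,px,z):
    c,d=ray(f,px); return c+d*(z-c[2])/d[2]
def tri(a,pa,b,pb):
    A=[];y=[]
    for f,p in((a,pa),(b,pb)):
        c,d=ray(f,p); d=d/np.linalg.norm(d); P=np.eye(3)-np.outer(d,d); A.append(P); y.append(P@c)
    X=np.linalg.lstsq(np.vstack(A),np.hstack(y),rcond=None)[0]
    return X
def proj(f,X):
    return cv2.projectPoints(np.array(X,float).reshape(-1,3),cv2.Rodrigues(np.array(f["R"],float))[0],np.array(f["t"],float).reshape(3,1),f["K"],np.array(f["D"],float))[0].reshape(-1,2)
def save(f,n): cv2.imwrite("pics/"+n,f["image"][:,:,::-1])
E
python3 - <<'E'
from h import *
np.set_printoptions(precision=1,suppress=True)
a=grab_frame("scene");b=grab_frame("top");save(a,"s0.png");save(b,"t0.png")
for f in(a,b): print("cam",ray(f,(280,210))[0])
for n in "stand spindle_a spindle_b spent fresh old tray box guard_hinge guard_front toggle_tip amber jar".split():
    la=landmark_of(a,n);lb=landmark_of(b,n)
    print(n,[(np.array(l["location"]),round(l["conf"],2)) for l in la[:2]],[(np.array(l["location"]),round(l["conf"],2)) for l in lb[:2]], tri(a,la[0]["location"],b,lb[0]["location"]) if la and lb else "")
o=robot.observe();print(o["tcp_pos"],o["tcp_rot"],o["time_s"])
print(cv2.Rodrigues(np.array(o["tcp_rot"],float))[0])
E
```

```text
cam [1061.9 -341.4  656.1]
cam [ 387.5   -3.9 1072.9]
stand [(array([278.8, 262.8]), 0.74)] [(array([312.4, 187.7]), 0.74)] [638.2 -26.8   6.5]
spindle_a [] [(array([346.7, 165.2]), 0.76), (array([271.7, 187.4]), 0.69)] 
spindle_b [] [(array([346.7, 165.2]), 0.76), (array([271.7, 187.4]), 0.69)] 
spent [(array([251.3, 280.1]), 0.79)] [(array([346.7, 175.3]), 0.66)] [ 657.2 -105.3   32.1]
fresh [(array([299.3, 232.5]), 0.96)] [(array([276.1, 195.7]), 0.98)] [615.   51.8  28.5]
old [(array([344.6, 178. ]), 0.72), (array([222.6, 258.5]), 0.6)] [(array([172.5, 242.2]), 0.6)] [518.7 288.7   1.3]
tray [(array([338. , 170.3]), 0.77)] [(array([169.5, 265.3]), 0.88)] [471.2 303.4 -11.3]
box [(array([119.8, 274.6]), 0.8)] [(array([437. , 259.6]), 0.65)] [ 464.8 -301.2    3.8]
guard_hinge [(array([130.3, 289.4]), 0.92)] [(array([431.8, 237.2]), 0.76)] [ 514.3 -295.9    3.6]
guard_front [(array([108.1, 250.1]), 0.64)] [(array([445.5, 253.6]), 0.81), (array([169. , 265.2]), 0.72)] [ 469.9 -299.9   84.7]
toggle_tip [] [(array([349. , 168.1]), 0.18)] 
amber [(array([223.1, 257.4]), 0.93)] [(array([350.2, 221.2]), 0.71), (array([276.7, 193.8]), 0.38)] [ 557.1 -110.1    8.1]
jar [(array([299.8, 298.8]), 0.71)] [(array([314. , 146.4]), 0.7)] [734.  -40.2   2.1]
[ 198.9 -566.1  248.3] [ 0.5 -3.1 -0. ] 1.4
[[-0.9 -0.3 -0. ]
 [-0.3  0.9  0. ]
 [-0.   0.  -1. ]]
```

View pics/s0.png

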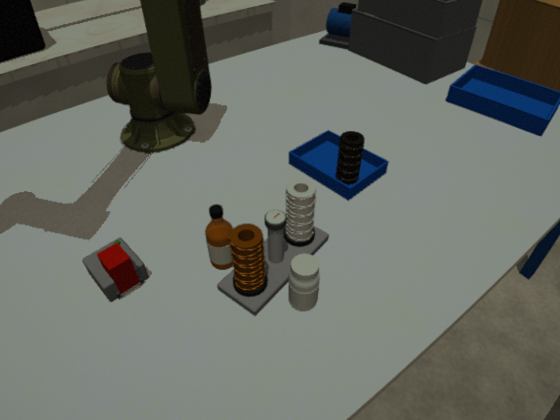

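View pics/t0.png

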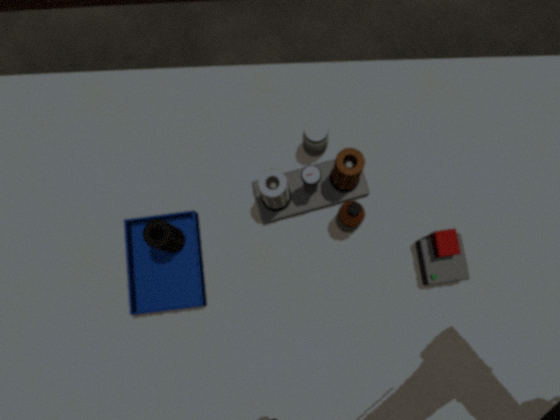

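The scene view shows the brown cartridge at (248,258), the white one at (300,210), the red guard at (118,268) and the tray with the black cartridge at (348,157). In the top view these are at (346,170), (273,190), (445,244) and (165,262). Next I'll fit the known shapes to the masks from both views.

```bash
cat >> h.py <<'E'
from scipy.optimize import minimize
def cyl(r,z0,z1):
    t=np.linspace(0,2*np.pi,40); return np.array([(r*np.cos(k),r*np.sin(k),z) for k in t for z in(z0,z1)])
def blk(x0,x1,y0,y1,z0,z1): return np.array([(x,y,z) for x in(x0,x1) for y in(y0,y1) for z in(z0,z1)],float)
def rend(f,shapes,p):
    c,s=np.cos(p[2]),np.sin(p[2]); m=np.zeros((1680,2240),np.uint8)
    for S in shapes:
        X=np.c_[p[0]+c*S[:,0]-s*S[:,1],p[1]+s*S[:,0]+c*S[:,1],S[:,2]]
        q=((proj(f,X)+.5)*4).astype(np.int32); cv2.fillConvexPoly(m,cv2.convexHull(q),255)
    return cv2.resize(m,(560,420),interpolation=cv2.INTER_AREA)/255.
def fit(views,shapes,p0,yaw=True):
    def cost(v):
        p=[v[0],v[1],v[2]/100 if yaw else 0]; k=0
        for f,m in views:
            r=rend(f,shapes,p); k+=1-np.minimum(r,m).sum()/np.maximum(r,m).sum()
        return k
    v=np.array([p0[0],p0[1],p0[2]*100]) if yaw else np.array(p0[:2])
    S=np.vstack([v]+[v+8*e for e in np.eye(len(v))])
    r=minimize(cost,v,method="Nelder-Mead",options=dict(initial_simplex=S,xatol=.1,fatol=1e-4))
    return r.x,r.fun/len(views)
def mk(f,n):
    l=cut_out(f,n); return l[0]["mask"].astype(float)
E
python3 - <<'E'
from h import *
np.set_printoptions(precision=1,suppress=True)
a=grab_frame("scene");b=grab_frame("top")
def red(f):
    h=cv2.cvtColor(f["image"],cv2.COLOR_RGB2HSV); return (((h[...,0]<6)|(h[...,0]>174))&(h[...,1]>200)&(h[...,2]>70)).astype(float)
ra,rb=red(a),red(b); 
for m in(ra,rb):
    n,l,s,_=cv2.connectedComponentsWithStats(m.astype(np.uint8)); k=1+s[1:,4].argmax(); m[l!=k]=0; print("red",s[k])
G=[blk(-48,5,-22,22,53,92),blk(-3,5,-22,22,12,92)]
for V in ([(a,ra),(b,rb)],[(a,ra)],[(b,rb)]): print("guard(hinge)",fit(V,G,(514,-296,.2)))
B=[blk(-50,50,-45,45,0,50),blk(4,57,-22,22,50,92),blk(48,57,-22,22,12,92)]
for n in("box","guard"):
    print(n,[mk(f,n).sum() for f in(a,b)])
V=[(f,np.maximum(mk(f,"box"),r)) for f,r in((a,ra),(b,rb))]
print("box",fit(V,B,(464,-301,.2)))
def both(n,S,p0,yaw=False):
    for V in ([(a,mk(a,n)),(b,mk(b,n))],[(a,mk(a,n))],[(b,mk(b,n))]): print(n,*fit(V,S,p0,yaw))
both("spent",[cyl(29,30,155)],(657,-105))
both("fresh",[cyl(29,30,155)],(615,52))
both("old",[cyl(29,5,130)],(519,289))
both("jar",[cyl(28,0,110)],(734,-40))
both("amber",[cyl(28,0,110),cyl(13,110,150)],(557,-110))
T=[blk(-105,105,-80,80,0,40)]
V=[(f,np.maximum(mk(f,"tray"),mk(f,"old")*0)) for f in(a,b)]
for f,m in V:m[:]=cv2.morphologyEx(m,cv2.MORPH_CLOSE,np.ones((41,41)))
print("tray",*fit([V[1]],T,(475,303,.1),True),*fit(V,T,(475,303,.1),True))
E
```

```text
red [ 98 244  32  26 477]
red [435 230  24  26 446]
guard(hinge) (array([ 513.4, -295.8,   22.2]), np.float64(0.5081009031237169))
guard(hinge) (array([ 503. , -291.1,   24.6]), np.float64(0.6224882760334172))
guard(hinge) (array([ 515.7, -298.5,   28. ]), np.float64(0.38786146151319867))
box [np.float64(2502.0), np.float64(2319.0)]
guard [np.float64(1260.0), np.float64(724.0)]
box (array([ 463.9, -304.2,   10.5]), np.float64(0.05380558606734148))
spent [ 653.1 -104. ] 0.5383779236811344
spent [ 657. -105.] 1.0
spent [ 653.1 -104. ] 0.07675584736226881
fresh [613.7  51.8] 0.08018664444802515
fresh [612.  53.] 0.0323039552724903
fresh [614.8  51.8] 0.11510811324942138
old [523.5 287.6] 0.05746200458224987
old [521.2 290.7] 0.07217529005760126
old [523.5 287.6] 0.040941705307638854
jar [735.6 -39.5] 0.09928553920469535
jar [736.4 -40.4] 0.09254091269309628
jar [734.7 -39.6] 0.10381683377377626
amber [ 556.4 -106.4] 0.15837859615171362
amber [ 556.9 -106.7] 0.19968370454452722
amber [ 555.4 -105.4] 0.11482701569549658
tray [473.6 302.1  10.4] 0.022532059996080656 [473.4 301.1  10.7] 0.04666500933359552
```

```bash
python3 - <<'E'
from h import *
np.set_printoptions(precision=3,suppress=True)
a=grab_frame("scene");b=grab_frame("top")
G=[blk(-48,5,-22,22,53,92),blk(-3,5,-22,22,12,92)]
ga,gb=mk(a,"guard"),mk(b,"guard")
for V in ([(a,ga),(b,gb)],[(a,ga)],[(b,gb)]): print("guard",*fit(V,G,(514,-296,.1)))
B=[blk(-50,50,-45,45,0,50),blk(4,57,-22,22,50,92),blk(48,57,-22,22,12,92)]
print([np.logical_and(mk(f,"box"),g).sum() for f,g in((a,ga),(b,gb))])
ba,bb=[np.maximum(mk(f,"box"),g) for f,g in((a,ga),(b,gb))]
for V in ([(a,ba),(b,bb)],[(a,ba)],[(b,bb)]): print("box",*fit(V,B,(464,-301,.1)))
for c in cut_out(a,"spent"): 
    if c["conf"]>.3:print("spent",c["location"],c["conf"],*fit([(a,c["mask"].astype(float))],[cyl(29,30,155)],(653,-104),False))
o=robot.observe();R=cv2.Rodrigues(np.array(o["tcp_rot"],float))[0];print(R,o["tcp_pos"],np.degrees(np.arctan2(R[1,0],R[0,0])))
E
```

```text
guard [ 514.68  -298.104   12.408] 0.04784628114800782
guard [ 514.853 -297.959   12.795] 0.04081198529188301
guard [ 514.712 -299.113    9.505] 0.04926693550908112
[np.int64(1268), np.int64(720)]
box [ 463.149 -304.288    9.909] 0.04862334267515528
box [ 463.646 -304.852    8.585] 0.053431589334440366
box [ 463.398 -304.198   11.664] 0.03952315774964832
spent [246.5, 258.0] 0.94 [ 652.421 -102.387] 0.04927524150722484
spent [120.3, 266.5] 0.51 [ 653. -104.] 1.0
[[-0.943 -0.331 -0.   ]
 [-0.331  0.943  0.   ]
 [ 0.     0.    -1.   ]] [ 198.859 -566.069  248.236] -160.6469118930611
```

Request:
{"method": "drive_tool", "body": {
  "plan": [
    [[0, 0, 0], 6.6, 1],
    [[0, 0, 0], 6.6, 1],
    [[-2.2, 1.94, 0], 0, 1],
    [[-2.2, 1.94, 0], 0, 1],
    [[-2.2, 1.94, 0], 0, 1],
    [[-2.2, 1.94, 0], 0, 1],
    [[-2.2, 1.94, 0], 0, 1],
    [[-2.2, 1.94, 0], 0, 1]
  ]
}}

```text
time_s: 4.12
tcp_pos: [318.3, -435.1, 248.4]
tcp_rot: [-0.168, 3.137, -0.0]
ft_force: [-0.4, 0.1, -0.2]
grip_width: -0.0
gripper_force: 0.0
```

Request:
{"method": "drive_tool", "body": {
  "plan": [
    [[-2.2, 1.94, 1], 0, 1],
    [[-2.2, 1.94, 1], 0, 1],
    [[-2.2, 1.94, 1.5], 0, 1],
    [[-2.2, 1.94, 1.5], 0, 1],
    [[-2.2, 1.94, 1.5], 0, 1],
    [[-2.2, 1.94, 1.5], 0, 1],
    [[0, 0, 0.8], 0, 1],
    [[0, 0, 0], 0, 1]
  ]
}}

```text
time_s: 4.78
tcp_pos: [436.3, -304.7, 157.9]
tcp_rot: [0.172, -3.133, -0.003]
ft_force: [-0.9, -0.4, 0.1]
grip_width: -0.001
gripper_force: 0.0
```

```bash
cat >> h.py <<'E'
H=np.array([514.8,-298.6]);YW=.107
def rel():
    o=robot.observe();d=np.array(o["tcp_pos"][:2])-H;c,s=np.cos(YW),np.sin(YW);R=cv2.Rodrigues(np.array(o["tcp_rot"],float))[0]
    print("t",o["time_s"],"tcp",np.round(o["tcp_pos"],1),"u,v",np.round([c*d[0]+s*d[1],-s*d[0]+c*d[1]],1),"ang",np.degrees(np.arctan2(R[1,0],R[0,0])).round(2),"F",np.round(o["ft_force"],1),o["grip_width"])
E
python3 - <<'E'
from h import *
rel()
f=grab_frame("scene");s=f["image"][180:330,40:240];cv2.imwrite("pics/s1.png",cv2.resize(s,(800,600),interpolation=3)[:,:,::-1])
o=robot.observe();p=np.array(o["tcp_pos"]);
for dz in(4,17,30):print(dz,(proj(f,p-[0,0,dz])-[40,180])*4)
E
```

```text
t 4.7833 tcp [ 436.3 -304.7  157.9] u,v [-78.7   2.3] ang -173.7 F [-0.9 -0.4  0.1] -0.0008544512310063794
4 [[196.9907737 140.2230584]]
17 [[205.92603918 160.24295725]]
30 [[214.68559871 179.80138563]]
```

View pics/s1.png

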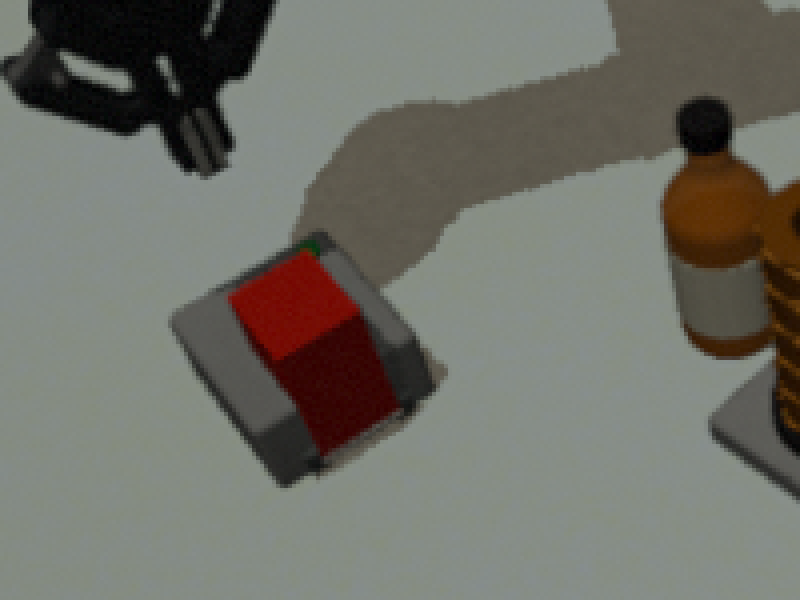

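The closed fingertips show at (205,172) in the crop, which agrees with 17 mm ahead of the TCP, and the shut guard is at (295,300). I'll lower and push now.

Request:
{"method": "drive_tool", "body": {
  "plan": [
    [[0, -0.1, 2.3], 0, 1],
    [[0, -0.1, 2.3], 0, 1],
    [[0, 0, 2.2], 0, 1],
    [[-0.8, 0, 0], 0, 1],
    [[-0.8, 0, 0], 0, 1],
    [[-0.6, 0, 0], 0, 1],
    [[-0.5, 0, 0], 0, 1],
    [[0, 0, 0], 0, 1]
  ]
}}

```text
time_s: 5.5
tcp_pos: [465.0, -305.9, 94.2]
tcp_rot: [-0.169, 3.135, -0.002]
ft_force: [-1.8, -0.5, 0.2]
grip_width: -0.002
gripper_force: 0.7
```

```bash
python3 -c "
from h import *
rel()"
```

```text
t 5.5 tcp [ 465.  -305.9   94.2] u,v [-50.3  -2. ] ang -173.83 F [-1.8 -0.5  0.2] -0.0024491942994249883
```

Request:
{"method": "drive_tool", "body": {
  "plan": [
    [[-0.5, 0.1, 0], 0, 1],
    [[-0.6, 0.1, 0], 0, 1],
    [[0, 0, 0.5], 0, 1],
    [[0, 0, 0.5], 0, 1],
    [[0, 0, 0.5], 0, 1],
    [[0, 0, 0], 0, 1]
  ]
}}

```text
time_s: 6.0
tcp_pos: [473.8, -301.9, 76.3]
tcp_rot: [0.169, -3.136, -0.001]
ft_force: [-2.2, -1.1, 0.7]
grip_width: 0.005
gripper_force: 0.7
```

```bash
python3 - <<'E'
from h import *
rel()
f=grab_frame("scene");s=f["image"][180:330,40:240];cv2.imwrite("pics/s2.png",cv2.resize(s,(800,600),interpolation=3)[:,:,::-1])
E
```

```text
t 6.0 tcp [ 473.8 -301.9   76.3] u,v [-41.1   1.1] ang -173.85 F [-2.2 -1.1  0.7] 0.004641766167637402
```

View pics/s2.png

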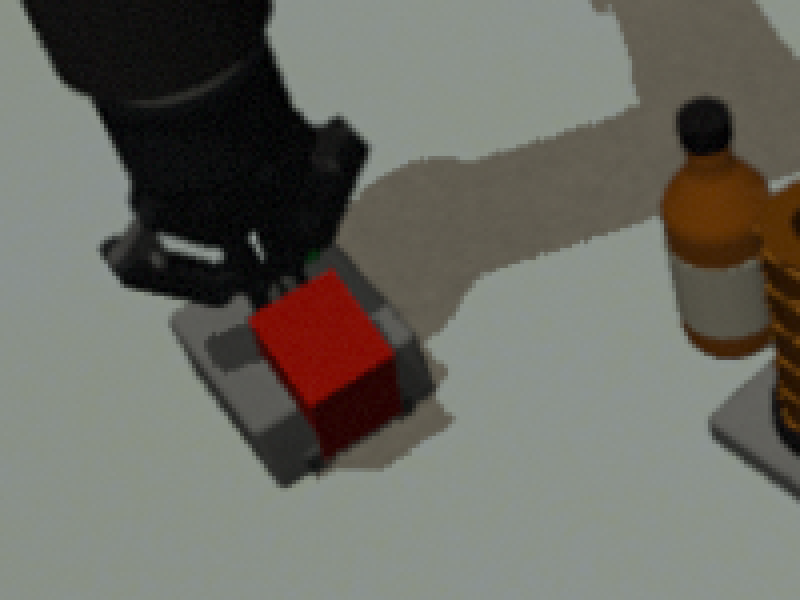

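The guard is partly lifted and leaning on the finger at about (260,310). Next I push on through the toggle.

Request:
{"method": "drive_tool", "body": {
  "plan": [
    [[-0.3, 0, 0.1], 0, 1],
    [[-0.3, 0, 0], 0, 1],
    [[-0.3, 0, 0], 0, 1],
    [[-0.3, 0, 0], 0, 1],
    [[0, 0, 0], 0, 1]
  ]
}}

```text
time_s: 6.47
tcp_pos: [486.7, -300.9, 76.5]
tcp_rot: [-0.169, 3.137, -0.0]
ft_force: [-2.8, 0.2, 2.1]
grip_width: -0.0
gripper_force: 1.2
```

```bash
python3 -c "
from h import *
rel()"
```

```text
t 6.4667 tcp [ 486.7 -300.9   76.5] u,v [-28.2   0.7] ang -173.83 F [-2.8  0.2  2.1] -0.00012087915955787381
```

Request:
{"method": "drive_tool", "body": {
  "plan": [
    [[-0.2, 0, 0], 0, 1],
    [[-0.15, 0, 0], 0, 1],
    [[0, 0, 0], 0, 1]
  ]
}}

```text
time_s: 6.72
tcp_pos: [489.8, -300.5, 76.2]
tcp_rot: [0.169, -3.137, -0.0]
ft_force: [-3.5, -1.2, 1.7]
grip_width: -0.002
gripper_force: 1.6
```

```bash
python3 -c "
from h import *
rel()"
```

```text
t 6.7167 tcp [ 489.8 -300.5   76.2] u,v [-25.1   0.8] ang -173.84 F [-3.5 -1.2  1.7] -0.0022368151815543324
```

Request:
{"method": "drive_tool", "body": {
  "plan": [
    [[-0.1, 0, 0], 0, 1],
    [[-0.1, 0, 0], 0, 1],
    [[0, 0, 0], 0, 1]
  ]
}}

```text
time_s: 6.97
tcp_pos: [490.7, -300.4, 76.1]
tcp_rot: [0.168, -3.135, -0.0]
ft_force: [-7.0, -0.6, 4.3]
grip_width: -0.002
gripper_force: 3.4
```

Request:
{"method": "drive_tool", "body": {
  "plan": [
    [[-0.1, 0, 0], 0, 1],
    [[0, 0, 0], 0, 1]
  ]
}}

```text
time_s: 7.13
tcp_pos: [490.9, -300.4, 76.0]
tcp_rot: [0.168, -3.133, -0.001]
ft_force: [-9.2, 0.0, 4.0]
grip_width: -0.002
gripper_force: 4.9
```

Request:
{"method": "drive_tool", "body": {
  "plan": [
    [[-0.1, 0, 0], 0, 1],
    [[0, 0, 0], 0, 1]
  ]
}}

```text
time_s: 7.3
tcp_pos: [491.1, -300.5, 76.0]
tcp_rot: [0.167, -3.131, -0.001]
ft_force: [-11.7, 0.5, 6.5]
grip_width: -0.001
gripper_force: 6.5
```

Request:
{"method": "drive_tool", "body": {
  "plan": [
    [[0.6, 0, 0], 0, 1],
    [[0.8, 0, 0], 0, 1],
    [[0.8, 0, 0], 0, 1],
    [[1, 0, 0], 0, 1],
    [[1.5, 0, 0], 0, 1],
    [[2, 0, 0], 0, 1],
    [[0, 0, -2], 0, 1],
    [[0, 0, -4], 0, 1]
  ]
}}

```text
time_s: 7.97
tcp_pos: [423.5, -306.0, 131.8]
tcp_rot: [0.167, -3.13, -0.008]
ft_force: [1.2, -1.4, -0.1]
grip_width: 0.002
gripper_force: 0.0
```

```bash
python3 - <<'E'
from h import *
rel()
f=grab_frame("scene");s=f["image"][180:330,40:240];cv2.imwrite("pics/s3.png",cv2.resize(s,(800,600),interpolation=3)[:,:,::-1])
G=[blk(-48,5,-22,22,53,92),blk(-3,5,-22,22,12,92)]
print(*fit([(f,mk(f,"guard"))],G,(514,-298,.1)))
E
```

```text
t 7.9667 tcp [ 423.5 -306.   131.8] u,v [-91.6   2.4] ang -173.9 F [ 1.2 -1.4 -0.1] 0.002038643958390356
[ 515.92256121 -297.98436351   10.13834246] 0.06839916579509364
```

View pics/s3.png

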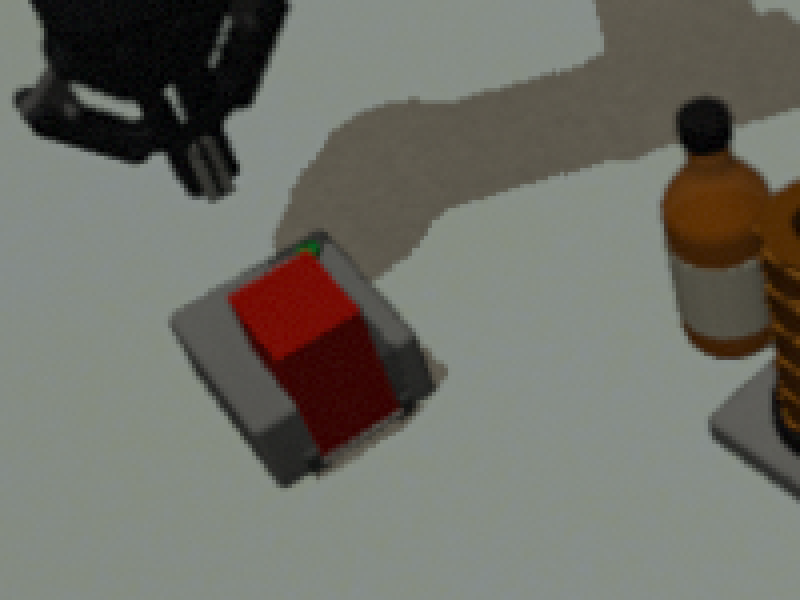

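The guard is shut again: its top is at (295,300), the same as before. Next the cartridge.

Request:
{"method": "drive_tool", "body": {
  "plan": [
    [[0, 0, -1.5], -6.1, 0],
    [[0, 0, -1.5], -6.1, 0],
    [[0, 0, -1.5], -6.1, 0],
    [[0, 0, -1.5], -6.1, 0],
    [[0, 0, -1.5], -6.1, 0],
    [[0, 0, -1.5], -6.1, 0],
    [[0, 0, -1.5], -6.1, 0],
    [[0, 0, -1.5], -6.2, 0]
  ]
}}

```text
time_s: 8.73
tcp_pos: [426.8, -307.3, 257.5]
tcp_rot: [-1.459, 2.781, -0.002]
ft_force: [0.3, -0.4, -0.6]
grip_width: 1.0
gripper_force: 0.0
```

Request:
{"method": "drive_tool", "body": {
  "plan": [
    [[-3, -0.7, 0], 0, 0],
    [[-3, -0.7, 0], 0, 0],
    [[-3, -0.7, 0], 0, 0],
    [[-3, -0.7, 0], 0, 0],
    [[-3, -0.7, 0], 0, 0],
    [[-3, -0.7, 0], 0, 0],
    [[-3, -0.7, 0], 0, 0],
    [[-3, -0.7, 0], 0, 0]
  ]
}}

```text
time_s: 9.4
tcp_pos: [611.3, -141.5, 256.8]
tcp_rot: [-1.452, 2.784, -0.001]
ft_force: [0.5, -1.5, -0.1]
grip_width: 1.005
gripper_force: 0.0
```

```bash
cat >> h.py <<'E'
def to(x,y):
    o=robot.observe();R=cv2.Rodrigues(np.array(o["tcp_rot"],float))[0];p=np.array(o["tcp_pos"])
    print("t",o["time_s"],"tcp",np.round(p,1),"y-ang",np.degrees(np.arctan2(R[1,1],R[0,1])).round(2),"tool shift cm",np.round(R.T@(np.array([x,y,p[2]])-p)/10,2),"F",np.round(o["ft_force"],1),"w",round(o["grip_width"],3),"gf",o["gripper_force"],"j",np.round(o["joints"],2))
E
python3 -c "
from h import *
to(652.8,-103.3)"
```

```text
t 9.4 tcp [ 611.3 -141.5  256.8] y-ang 145.08 tool shift cm [-5.51 -1.22  0.01] F [ 0.5 -1.5 -0.1] w 1.005 gf 0.0 j [ 0.09  0.11  0.18 -0.   -1.63 -0.7 ]
```

Request:
{"method": "drive_tool", "body": {
  "plan": [
    [[-2.5, -0.6, 0], 0, 0],
    [[-2.5, -0.6, 0], 0, 0],
    [[0, 0, 0], 0, 0],
    [[0, 0, 0], 0, 0]
  ]
}}

```text
time_s: 9.73
tcp_pos: [649.3, -107.5, 255.6]
tcp_rot: [1.454, -2.785, -0.001]
ft_force: [-0.4, -1.4, 1.2]
grip_width: 1.001
gripper_force: 0.0
```

```bash
python3 - <<'E'
from h import *
to(652.8,-103.3)
a=grab_frame("scene");b=grab_frame("top")
c=cut_out(a,"spent")[0];print(c["location"],*fit([(a,c["mask"].astype(float))],[cyl(29,30,155)],(653,-104),False))
s=a["image"][150:315,150:370];cv2.imwrite("pics/s4.png",cv2.resize(s,(800,600),interpolation=3)[:,:,::-1])
E
```

```text
t 9.7333 tcp [ 649.3 -107.5  255.6] y-ang 145.15 tool shift cm [-0.55 -0.04  0.  ] F [-0.4 -1.4  1.2] w 1.001 gf 0.0 j [ 0.14  0.2   0.27 -0.   -1.64 -0.75]
[250.0, 258.3] [ 652.6486578  -102.26828957] 0.0557559424072126
```

View pics/s4.png

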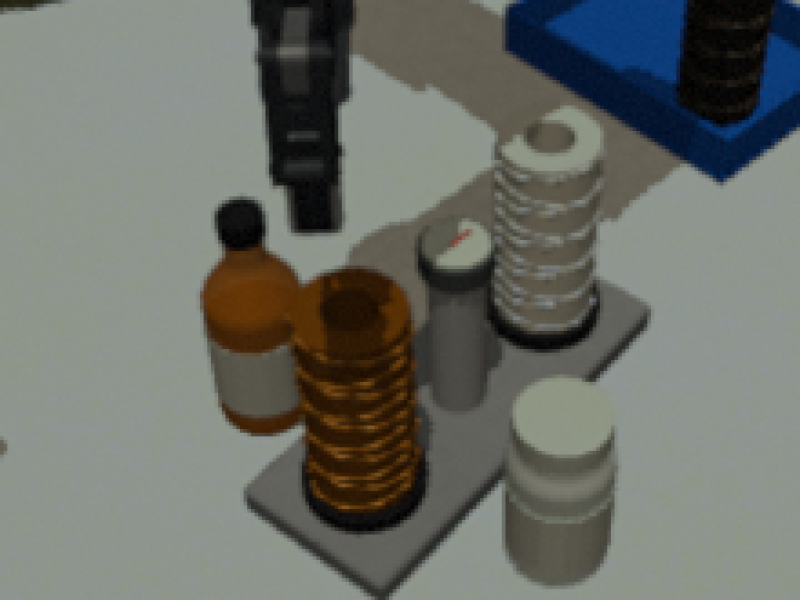

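The fingers stand above the brown cartridge, whose top is at (350,300) in the crop. The finger spaces on either side look clear.

Request:
{"method": "drive_tool", "body": {
  "plan": [
    [[-0.55, -0.04, 2], 0, 0],
    [[0, 0, 2.5], 0, 0],
    [[0, 0, 2], 0, 0],
    [[0, 0, 1], 0, 0],
    [[0, 0, 1], 0, 0],
    [[0, 0, 0], 0, 0]
  ]
}}

```text
time_s: 10.38
tcp_pos: [651.5, -104.7, 169.8]
tcp_rot: [1.45, -2.785, -0.002]
ft_force: [0.9, 0.7, -0.4]
grip_width: 0.999
gripper_force: 0.0
```

```bash
python3 -c "
from h import *
to(652.8,-103)"
```

```text
t 10.3833 tcp [ 651.5 -104.7  169.8] y-ang 145.02 tool shift cm [-0.21 -0.01 -0.  ] F [ 0.9  0.7 -0.4] w 0.999 gf 0.0 j [ 0.14  0.2   0.12 -0.   -1.49 -0.75]
```

Request:
{"method": "drive_tool", "body": {
  "plan": [
    [[-0.2, 0, 1], 0, 0],
    [[0, 0, 1], 0, 0],
    [[0, 0, 1], 0, 0],
    [[0, 0, 1], 0, 0],
    [[0, 0, 0.4], 0, 0],
    [[0, 0, 0], 0, 0]
  ]
}}

```text
time_s: 10.88
tcp_pos: [652.7, -102.6, 125.3]
tcp_rot: [1.451, -2.784, -0.002]
ft_force: [0.6, -0.2, -0.5]
grip_width: 1.0
gripper_force: 0.0
```

Request:
{"method": "drive_tool", "body": {
  "plan": [
    [[0, 0, 0], 0, 1],
    [[0, 0, 0], 0, 1],
    [[0, 0, 0], 0, 1],
    [[0, 0, 0], 0, 1],
    [[0, 0, 0], 0, 1],
    [[0, 0, 0], 0, 1]
  ]
}}

```text
time_s: 11.38
tcp_pos: [653.8, -102.6, 128.5]
tcp_rot: [-1.452, 2.785, -0.001]
ft_force: [-1.4, 1.2, 5.4]
grip_width: 0.672
gripper_force: 64.5
```

```bash
python3 -c "
from h import *
to(652.8,-103)"
```

```text
t 11.3833 tcp [ 653.8 -102.6  128.5] y-ang 145.06 tool shift cm [ 0.09  0.06 -0.  ] F [-1.4  1.2  5.4] w 0.672 gf 64.46635597385466 j [ 0.15  0.22  0.06  0.   -1.41 -0.76]
```

Request:
{"method": "drive_tool", "body": {
  "plan": [
    [[0, 0, -0.5], 0, 1],
    [[0, 0, -1], 0, 1],
    [[0, 0, -1.5], 0, 1],
    [[0, 0, -2], 0, 1],
    [[0, 0, -2], 0, 1],
    [[0, 0, -2], 0, 1],
    [[0, 0, -2], 0, 1],
    [[0, 0, -1.5], 0, 1]
  ]
}}

```text
time_s: 12.05
tcp_pos: [653.4, -102.8, 254.2]
tcp_rot: [-1.451, 2.785, -0.001]
ft_force: [-0.0, -0.7, -1.8]
grip_width: 0.673
gripper_force: 64.5
```

Request:
{"method": "drive_tool", "body": {
  "plan": [
    [[0, 0, -1], 0, 1],
    [[0, 0, -1.5], 0, 1],
    [[0, 0, -1.5], 0, 1],
    [[0, 0, -1.5], 0, 1],
    [[0, 0, -1], 0, 1],
    [[0, 0, 0], 0, 1]
  ]
}}

```text
time_s: 12.55
tcp_pos: [653.8, -102.9, 319.7]
tcp_rot: [-1.45, 2.784, -0.002]
ft_force: [-1.0, -0.2, -1.6]
grip_width: 0.675
gripper_force: 64.6
```

```bash
python3 - <<'E'
from h import *
to(428.7,296.8)
a=grab_frame("scene");b=grab_frame("top")
o=robot.observe()["tcp_pos"]
for f in(a,b):
    for n in("spent","fresh"):
        l=cut_out(f,n); print(n,[(x["location"],round(x["conf"],2)) for x in l[:2]])
        if n=="spent" and l:
          m=l[0]["mask"].astype(float)
          def c(v): 
              r=rend(f,[cyl(29,v[0],v[0]+125)],(o[0],o[1],0)); return 1-np.minimum(r,m).sum()/np.maximum(r,m).sum()
          k=[(c([z]),z) for z in range(80,200,3)];print("bottom z",min(k))
save(a,"s5.png")
E
```

```text
t 12.55 tcp [ 653.8 -102.9  319.7] y-ang 145.04 tool shift cm [-19.86  41.35  -0.08] F [-1.  -0.2 -1.6] w 0.675 gf 64.58754910156131 j [ 0.15  0.23  0.42  0.   -1.76 -0.76]
spent [([245.5, 186.8], 0.77)]
bottom z (np.float64(0.3831615680267437), 197)
fresh [([297.3, 209.4], 0.62)]
spent [([362.3, 151.2], 0.88)]
bottom z (np.float64(0.6457954501489533), 191)
fresh [([277.7, 184.7], 0.62), ([442.7, 241.5], 0.35)]
```

View pics/s5.png

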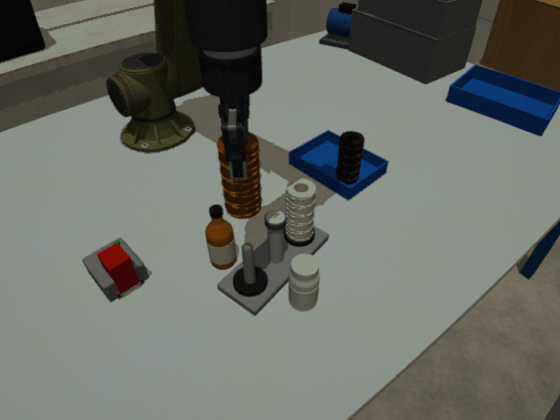

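The spindle at (248,262) is bare. The brown cartridge hangs upright in the grip at (242,180), and the white cartridge, black cartridge, bottle and jar are unmoved. I'll carry it to the tray.

Request:
{"method": "drive_tool", "body": {
  "plan": [
    [[-0.7, 1.4, 0], 0, 1],
    [[-1.4, 2.9, 0], 0, 1],
    [[-1.4, 2.9, 0], 0, 1],
    [[-1.4, 2.9, 0], 0, 1],
    [[-1.4, 2.9, 0], 0, 1],
    [[-1.4, 2.9, 0], 0, 1],
    [[-1.4, 2.9, 0], 0, 1],
    [[-1.4, 2.9, 0], 0, 1]
  ]
}}

```text
time_s: 13.52
tcp_pos: [534.5, 108.8, 316.8]
tcp_rot: [1.452, -2.786, -0.0]
ft_force: [1.2, 0.3, -1.8]
grip_width: 0.676
gripper_force: 65.0
```

Request:
{"method": "drive_tool", "body": {
  "plan": [
    [[-1.4, 2.9, 0], 0, 1],
    [[-1.4, 2.9, 0], 0, 1],
    [[-1.4, 2.9, 0], 0, 1],
    [[-1.4, 2.9, 0], 0, 1],
    [[-1.4, 2.9, 0], 0, 1],
    [[-1.4, 2.9, 0], 0, 1],
    [[-1, 2, 0], 0, 1],
    [[-0.4, 0.8, 0], 0, 1]
  ]
}}

```text
time_s: 14.18
tcp_pos: [424.5, 305.9, 316.5]
tcp_rot: [1.456, -2.783, -0.001]
ft_force: [-0.0, -0.8, -3.6]
grip_width: 0.674
gripper_force: 65.0
```

Request:
{"method": "drive_tool", "body": {
  "plan": [
    [[0, 0, 0], 6, 1],
    [[0, 0, 0], 6, 1],
    [[0, 0, 0], 6, 1],
    [[0, 0, 0], 6, 1],
    [[0, 0, 0], 6, 1],
    [[0, 0, 0], 6, 1],
    [[0, 0, 0], 6, 1],
    [[0, 0, 0], 6, 1]
  ]
}}

```text
time_s: 14.85
tcp_pos: [426.4, 303.3, 316.9]
tcp_rot: [0.184, -3.136, 0.001]
ft_force: [-0.5, 0.6, -3.1]
grip_width: 0.669
gripper_force: 65.0
```

```bash
python3 -c "
from h import *
to(428.7,296.8)"
```

```text
t 14.85 tcp [426.4 303.3 316.9] y-ang 96.73 tool shift cm [-0.16 -0.67  0.  ] F [-0.5  0.6 -3.1] w 0.669 gf 64.95809733867645 j [ 1.   -0.14  0.03 -0.   -1.75 -2.46]
```

Request:
{"method": "drive_tool", "body": {
  "plan": [
    [[-0.16, -0.67, 1], 0, 1],
    [[0, 0, 2.5], 0, 1],
    [[0, 0, 3], 0, 1],
    [[0, 0, 3], 0, 1],
    [[0, 0, 3], 0, 1],
    [[0, 0, 2.5], 0, 1],
    [[0, 0, 2], 0, 1],
    [[0, 0, 1], 0, 1]
  ]
}}

```text
time_s: 15.52
tcp_pos: [427.6, 295.8, 133.6]
tcp_rot: [0.192, -3.132, 0.005]
ft_force: [0.2, 0.1, -2.3]
grip_width: 0.676
gripper_force: 64.9
```

```bash
python3 - <<'E'
from h import *
to(428.7,296.8)
a=grab_frame("scene")
o=robot.observe()["tcp_pos"];print(o)
s=a["image"][90:240,260:460];cv2.imwrite("pics/s6.png",cv2.resize(s,(800,600),interpolation=3)[:,:,::-1])
m=mk(a,"spent");print(np.where(m.any(1))[0][[0,-1]],[ (z,np.where((rend(a,[cyl(29,z,z+125)],(o[0],o[1],0))>.5).any(1))[0][[0,-1]]) for z in(15,25,35,45)])
E
```

```text
t 15.5167 tcp [427.6 295.8 133.6] y-ang 97.02 tool shift cm [-0.12  0.09 -0.  ] F [ 0.2  0.1 -2.3] w 0.676 gf 64.86307838000357 j [ 0.99 -0.15 -0.31 -0.   -1.42 -2.44]
[427.42270799 295.73681595 132.9048927 ]
[105 156] [(15, array([110, 162])), (25, array([107, 159])), (35, array([103, 156])), (45, array([100, 153]))]
```

View pics/s6.png

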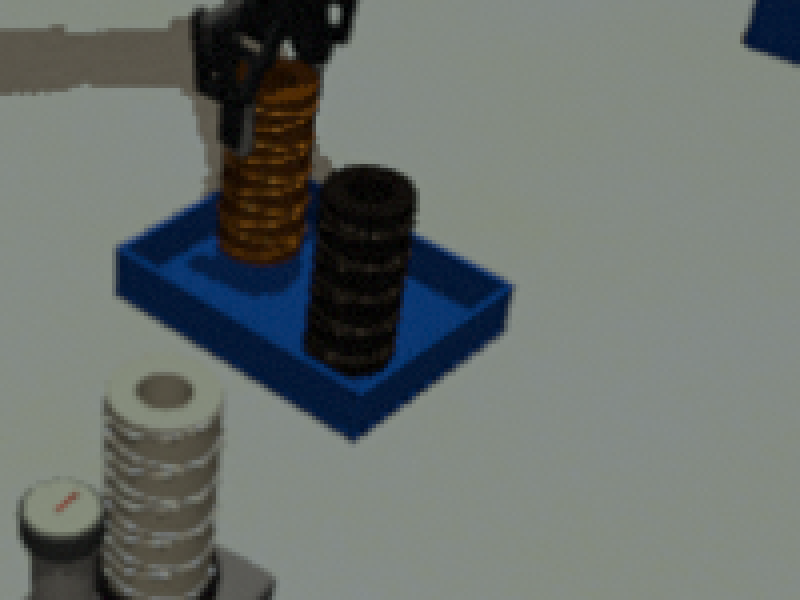

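The brown cartridge hangs over the free half of the tray, its bottom at (262,250) in the crop. It looks parallel to the black one, so it is upright.

Request:
{"method": "drive_tool", "body": {
  "plan": [
    [[0, 0, 0.8], 0, 1],
    [[0, 0, 0.7], 0, 1],
    [[0, 0, 0.5], 0, 1],
    [[0, 0, 0.3], 0, 1],
    [[0, 0, 0.2], 0, 1],
    [[0, 0, 0], 0, 1]
  ]
}}

```text
time_s: 16.12
tcp_pos: [428.6, 297.3, 112.1]
tcp_rot: [0.193, -3.135, 0.0]
ft_force: [0.2, -0.0, -2.4]
grip_width: 0.675
gripper_force: 65.0
```

Request:
{"method": "drive_tool", "body": {
  "plan": [
    [[0, 0, 0.1], 0, 1],
    [[0, 0, 0.1], 0, 1],
    [[0, 0, 0], 0, 1]
  ]
}}

```text
time_s: 16.37
tcp_pos: [428.7, 297.4, 110.4]
tcp_rot: [-0.193, 3.136, 0.0]
ft_force: [0.2, 0.4, -2.3]
grip_width: 0.674
gripper_force: 65.0
```

Request:
{"method": "drive_tool", "body": {
  "plan": [
    [[0, 0, 0.1], 0, 1],
    [[0, 0, 0.1], 0, 1],
    [[0, 0, 0], 0, 1]
  ]
}}

```text
time_s: 16.62
tcp_pos: [428.6, 297.3, 108.1]
tcp_rot: [0.193, -3.135, 0.0]
ft_force: [0.5, 1.2, -2.9]
grip_width: 0.674
gripper_force: 65.0
```

Request:
{"method": "drive_tool", "body": {
  "plan": [
    [[0, 0, 0.1], 0, 1],
    [[0, 0, 0.1], 0, 1],
    [[0, 0, 0], 0, 1]
  ]
}}

```text
time_s: 16.87
tcp_pos: [428.5, 297.2, 106.0]
tcp_rot: [0.193, -3.135, 0.0]
ft_force: [0.7, -0.1, -2.9]
grip_width: 0.671
gripper_force: 65.0
```

Request:
{"method": "drive_tool", "body": {
  "plan": [
    [[0, 0, 0.1], 0, 1],
    [[0, 0, 0], 0, 1]
  ]
}}

```text
time_s: 17.03
tcp_pos: [428.6, 297.3, 105.1]
tcp_rot: [0.193, -3.135, 0.0]
ft_force: [-0.5, -0.0, -2.2]
grip_width: 0.675
gripper_force: 65.0
```

Request:
{"method": "drive_tool", "body": {
  "plan": [
    [[0, 0, 0.1], 0, 1],
    [[0, 0, 0], 0, 1]
  ]
}}

```text
time_s: 17.2
tcp_pos: [428.6, 297.3, 104.1]
tcp_rot: [0.193, -3.135, 0.0]
ft_force: [0.3, 0.3, -2.6]
grip_width: 0.676
gripper_force: 65.0
```

Request:
{"method": "drive_tool", "body": {
  "plan": [
    [[0, 0, 0.1], 0, 1],
    [[0, 0, 0], 0, 1]
  ]
}}

```text
time_s: 17.37
tcp_pos: [428.8, 297.4, 103.6]
tcp_rot: [-0.193, 3.135, 0.0]
ft_force: [-0.5, -1.1, -1.4]
grip_width: 0.675
gripper_force: 65.0
```

Request:
{"method": "drive_tool", "body": {
  "plan": [
    [[0, 0, 0.1], 0, 1],
    [[0, 0, 0], 0, 1]
  ]
}}

```text
time_s: 17.53
tcp_pos: [429.0, 297.4, 103.5]
tcp_rot: [-0.193, 3.134, 0.001]
ft_force: [-1.6, -1.5, 4.5]
grip_width: 0.677
gripper_force: 65.2
```

Floor contact at the expected height, so I release.

Request:
{"method": "drive_tool", "body": {
  "plan": [
    [[0, 0, 0], 0, 0.3],
    [[0, 0, 0], 0, 0.25],
    [[0, 0, 0], 0, 0.15],
    [[0, 0, 0], 0, 0],
    [[0, 0, 0], 0, 0],
    [[0, 0, 0], 0, 0],
    [[0, 0, 0], 0, 0]
  ]
}}

```text
time_s: 18.12
tcp_pos: [428.6, 297.3, 102.2]
tcp_rot: [0.193, -3.136, 0.0]
ft_force: [0.9, -0.1, 0.4]
grip_width: 1.002
gripper_force: 0.0
```

Request:
{"method": "drive_tool", "body": {
  "plan": [
    [[0, 0, -0.5], 0, 0],
    [[0, 0, -1], 0, 0],
    [[0, 0, -2], 0, 0],
    [[0, 0, -3], 0, 0],
    [[0, 0, -3], 0, 0],
    [[0, 0, -3], 0, 0],
    [[0, 0, -2], 0, 0],
    [[0, 0, 0], 0, 0]
  ]
}}

```text
time_s: 18.78
tcp_pos: [430.1, 298.0, 254.3]
tcp_rot: [-0.192, 3.128, 0.009]
ft_force: [-0.8, 0.4, 1.4]
grip_width: 1.002
gripper_force: 0.0
```

```bash
python3 - <<'E'
from h import *
to(428.7,296.8)
a=grab_frame("scene");b=grab_frame("top")
for n,S,p in(("spent",cyl(29,5,130),(429,297)),("fresh",cyl(29,30,155),(614,52)),("old",cyl(29,5,130),(523,288)),("jar",cyl(28,0,110),(735,-40)),("amber",cyl(28,0,110),(556,-106))):
    for f in(a,b):
        l=cut_out(f,n)
        if l: print(n,l[0]["location"],*fit([(f,l[0]["mask"].astype(float))],[S],p,False))
save(a,"s7.png")
E
```

```text
t 18.7833 tcp [430.1 298.  254.3] y-ang 97.04 tool shift cm [ 0.15 -0.1  -0.  ] F [-0.8  0.4  1.4] w 1.002 gf 0.0 j [ 0.99 -0.17 -0.11  0.   -1.63 -2.44]
spent [327.5, 139.3] [425.36204326 301.19311988] 0.08246659901911035
spent [164.8, 283.2] [429.71113515 298.18047774] 0.32103977988417176
fresh [297.8, 207.9] [612.63494873  52.8192749 ] 0.03953601658935102
fresh [273.3, 188.7] [614.5116812   51.68445516] 0.09770862047362472
old [347.1, 155.2] [520.25195312 291.27539062] 0.06686517575890538
old [163.1, 235.5] [523.14931577 288.64916441] 0.04270005219447581
jar [301.5, 283.3] [735.13263476 -39.07432926] 0.1148299759580359
jar [314.0, 140.0] [734.75070218 -39.26893429] 0.09241995208015674
amber [220.7, 236.8] [ 554.35113525 -105.06970215] 0.17786086977772864
amber [350.9, 219.6] [ 555.59472656 -105.88867188] 0.19630740485790144
```

View pics/s7.png

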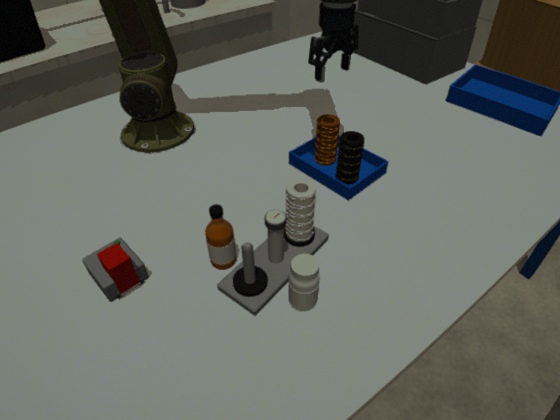

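The brown cartridge stands upright in the tray at (327,140) beside the black one at (349,157). The guard at (118,268) is shut, everything else is unmoved, and the gripper is clear.

```bash
python3 -c "
from bench import job
print(job.close_job())"
```

```text
the job is handed in; nothing more can be done
None
```

I've handed the job in, but no verdict came back. The guard is shut and the brown cartridge stands upright in the tray beside the black one. Nothing else has moved. The toggle is hidden under the guard, so I judged it off only from the push stopping where its off stop should be.

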